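# Seat the plug and take off the test-port cap of unknown hand

### The arm

A 7-joint arm with a two-finger parallel gripper is mounted at the origin on the work surface. World frame = base frame: x ahead of the robot, y to its left, z up, the work surface at z = 0. Lengths are in m, angles in rad, forces in N, time in s.
With the tool pointing down it reaches from about 0.425 to 0.95 m from the base axis. Payload 4.7 kg.
Tool frame: the origin (TCP) lies on the centre line of the jaws, within the pads' length; the fingertips stand robot.nose_length ahead of it and the grasp point (between the pads) lies 8 mm behind it (robot.nose_length is the distance from the TCP to the fingertips, in m); z points along the fingers, y is the line along which they close (so a half turn about z gives the same grasp; the last joint's range is limited). The gripper opens to 85 mm and grips with 20 to 120 N. Pads are 22 mm wide; open, the fingers measure 114 mm over their backs; the gripper's body (76 mm by 85 mm) begins 54 mm behind the grasp point. The pads swing forward as they close: fully open they stand 13 mm farther back than shut.
Start: joints at [1.134, 0.469, -0.049, 1.532, 0.024, 1.141, -0.082], TCP at [0.268, -0.62, 0.209] pointing down, gripper open.
Joint ranges: [-2.59, 2.59], [-0.33, 1.99], [-1.39, 1.29], [0.1, 2.45], [-1.04, 4.18], [0.21, 1.99], [-2.66, 2.66]. Speed limits (rad/s): [2.57, 2.57, 3.14, 3.14, 3.14, 3.14, 3.14].

### API

Orientations are given as [roll, pitch, yaw] about the fixed x, y, z axes, in that order (R = Rz(yaw) Ry(pitch) Rx(roll)).
In Python, from plant import robot gives the robot as it stands. Calls block until the motion is done:
- robot.goto(position, orientation): joint-space move of the TCP to a pose.
- robot.move_straight(position, vel=0.15, attitude=None, contact_N=None): straight line of the TCP; attitude=None keeps the orientation; vel is the mean speed in m/s. With contact_N (N) it stops when the force on the tool has changed by that much, and returns True; else False.
- robot.move_joints(angles): joint-space move.
- robot.grip(opening, strength=None): opening from 0.0 (shut) to 1.0 (fully open); strength is the grip in N (None keeps the last); returns when the fingers have stopped.
- robot.sleep(seconds).
- robot.inverse_kinematics(position, orientation): joint angles nearest the present ones, or None.
- robot.sense(): the state.
- robot.grab_frame(name): name is "side" or "top" or "wrist"; returns a dict with "image" (480x640x3 uint8, red, green, blue), "range_z" (480x640 float32, m along the optical axis (not along the pixel's ray), 0 where there is no reading), "fx", "fy", "cx", "cy" (pixels), "R" (3x3) and "t" (3): a world point X has camera coordinates R X + t. Camera axes: x right, y down, z forward; pixel columns grow to the right and rows downward; lengths in m; the calibration is good to about 2 mm. A picture is of the moment at which its call begins.
A pose or a line that the arm cannot do raises robot.IKError and nothing moves.
- robot.close_job(): hands the job in; it is judged then, once.
The state is a dict: "t": time; "joint_pos": joint angles; "joint_velocities": joint speeds; "effort": joint torques, N m; "tcp_pos": TCP position; "tcp_rot": TCP orientation; "wrist_force": force on the tool from outside, world axes, zero at the start; "torque": the same for the moment, N m; "opening": opening from 0.0 (shut) to 1.0 (fully open); "gripper_force": force on a finger pad.
Only numpy, scipy, OpenCV 4.12 (cv2) and the standard library are available. Lean on these libraries where they do the work, as an engineer would, in place of code of your own. Each camera call takes 0.05 s, during which the arm holds its last target. There are 200 camera calls.

### The job

On the white fibre terminal box, first press the square plug straight down until it is fully home in its socket. Then take the winged twist-lock cap off the test port beside it: nobody knows which way it unlocks, so try it gently both ways without forcing it against a stop, turn it the way that gives until it is free, and lift it off. Finish with the gripper still holding the cap, upright and still, in the air about 10 cm above its port, and leave the other things on the desk and box where they are.

Things in the scene. Friction and masses are not known exactly. Their poses are not given: they have to be found in the camera images.
- box: white fibre terminal box, fixed to the desk, 130 (x) x 220 (y) x 50 mm high; origin at the centre of its underside, z up. On its top face: test port with winged cap at (0, 62) mm; plug's black square socket frame (42 mm wide, 12 high) at (0, -60); small fixed round stopper (22 wide, 12 high) at (40, 0); small loose black stub at about (-45, 0)
- port (a point): centre of the port's neck top, 72 mm above the desk; axes as the box. Neck 30 mm wide, 22 high. Cap lock: one way (varies, cannot be seen) the cap meets a hard stop after some 6 degrees; the other way it turns easily to a stop about 58 degrees from the box's x. From 50 degrees on it lifts off, clear after 22 mm; before that it rises only 3 mm. Its lugs break at 6 N m of twist or so
- cap: grey ribbed round cap, 60 mm across, 25.5 high, with an upright wing (grip bar) on top, 50 mm long (cap's x), 16 thick (its y), 44 high; about 120 g. Origin at the wing's middle: 22 mm above the round top, 22 below the wing's upper edge, 27 above port while on; z up. It sits loosely, 1 to 2 mm of play sideways. Locked, the wing lies along the box's x within a few degrees
- plug (a joint): how far the plug is pressed in, in m: 0 = standing 12 mm proud, 0.012 = fully home (its 40 mm wide flange rests on the socket frame). It slides straight down, stiffly, against a friction of about 5 N, and stays where it is left
- plug_top (a point): centre of the flat top of the grey square plug, 26 x 26 mm, standing 25 mm above its flange; its height is 104 mm above the desk at joint 0 and 92 mm when home
- screwdriver: loose black screwdriver, 190 mm long, lying on the desk to the right of the box; leave alone
- tape: loose black roll of tape, 68 mm across, 19 mm high, lying on the desk behind the box; origin at the centre of its underside; leave alone
- stub: loose black round stub, 22 mm across, 16 mm high, standing on the box's top on the side towards the robot; origin at the centre of its underside; leave alone
- meter: loose black hand-held power meter, 150 x 80 x 32 mm, lying on the desk to the right; leave alone
- bottle: loose clear bottle, 56 mm across, 150 mm high, standing on the desk to the left; leave alone
- cleaver: loose blue fibre cleaver, 130 x 30 x 20 mm, lying on the desk to the left; leave alone
- spanner: loose steel spanner, 180 mm long, lying on the desk to the left of the box; leave alone
Mind the look-alikes: they are no part of the job. Of the things shaped like the cap, the grey one is meant.

How it is judged:
On the way, in this order (a step that is already met when the one before it is completed fails the run):
1. the plug is pressed fully home (value of joint plug above 0.0105 m), for 0.2 s.
2. the cap, still down on the port, is turned to its free position (angle between the x axis of cap and the x axis of box, either way round above 0.78 rad and z of cap in the frame of port below 0.036 m and horizontal distance between cap and port below 0.01 m), for 0.1 s.
3. the cap is lifted clear of the port in the gripper (z of cap in the frame of port above 0.06 m and contact force between the fingers and cap above 2 N), for 0.1 s.
At the end, for the whole second after the job is handed in: The plug is within 1.5 mm of fully home; the cap is held by the fingers (over 2 N), still (under 30 mm/s), upright within 0.3 rad, its wing's middle 80 to 240 mm above the top of the neck (27 mm while on) and within 100 mm of it sideways, touching the box nowhere (value of joint plug above 0.0105 m and z of cap in the frame of port between 0.08 and 0.24 m and horizontal distance between cap and port below 0.1 m and angle between cap's own z axis and vertical below 0.3 rad and linear speed of cap below 0.03 m/s and contact force between the fingers and cap above 2 N and contact force between cap and box below 0.1 N); the arm keeps its last pose, push and grip.
It fails at once if a bystander (spanner, screwdriver, tape, stub, meter, bottle, cleaver) is moved more than 40 mm (distance of any of screwdriver, tape, stub, meter, bottle, cleaver, spanner from where it was at the start of the episode above 0.04 m).
It fails at once if the cap is forced: a lug of the cap takes over 160 N (about 6 N m of twist against a stop) (contact force between any of cap_c12, cap_c13 and anything else above 160 N).
It also fails if it takes over 51 s, if anything falls off the work surface, if the arm or the gripper's body presses on something with over 40 N, if the wrist force passes 120 N, or if a joint passes its speed limit or range.

## Working session

There is one attempt and no reset: what is moved stays moved. The work goes in short steps, each a Python script; the robot and the scene stay as the last script left them, time stands still between calls to the robot, and variables do not carry over. Pictures are saved under pics/ and viewed, at most 10 in all, crops included, and the job is handed in when it is done.

```bash
mkdir -p pics; ls
python3 - <<'E'
from plant import robot
import cv2,numpy as np
s=robot.sense();print(s,robot.nose_length)
for n in("top","side"):
    f=robot.grab_frame(n);cv2.imwrite(f"pics/{n}0.png",f["image"][:,:,::-1]);np.savez(f"{n}0.npz",**f)
    print(n,f["fx"],f["cx"],f["cy"],f["R"],f["t"])
E
```

```text
pics
{'t': 0.0, 'joint_pos': array([ 1.13411946,  0.46947616, -0.04861546,  1.53374123,  0.02409714,
        1.14100419, -0.08233103]), 'joint_velocities': array([-0.00115376, -0.00277466, -0.00020922, -0.0013902 , -0.00070637,
        0.00139047,  0.00125659]), 'effort': array([-6.95702823e-06, -5.10313940e+01, -4.70426143e-02, -2.37708896e+01,
        1.06326860e-02,  7.40699790e-03,  3.84836856e-07]), 'tcp_pos': array([ 0.26744342, -0.61904259,  0.20831811]), 'tcp_rot': array([-3.13955040e+00,  6.51423349e-05,  4.07795688e-01]), 'wrist_force': array([-0.18873954, -0.09286105, -0.74510898]), 'torque': array([ 0.05077671,  0.02445062, -0.01509747]), 'gripper_force': 0.0, 'opening': 0.9990945209046714} 0.011
top 453.6147705832054 316.59005842001966 237.57770426522367 [[ 0.010856   -0.99983499  0.01456537]
 [-0.99863669 -0.01158446 -0.05089749]
 [ 0.05105782 -0.01399297 -0.99859766]] [0.00324454 0.55703138 1.05559593]
side 438.72317715140525 322.956541142125 239.44827069770398 [[-9.24940451e-01 -3.80112030e-01 -7.72339988e-05]
 [-2.72640488e-01  6.63567587e-01 -6.96667225e-01]
 [ 2.64862843e-01 -6.44354640e-01 -7.17394432e-01]] [0.50376527 0.19276236 0.93784721]
```

View pics/top0.png

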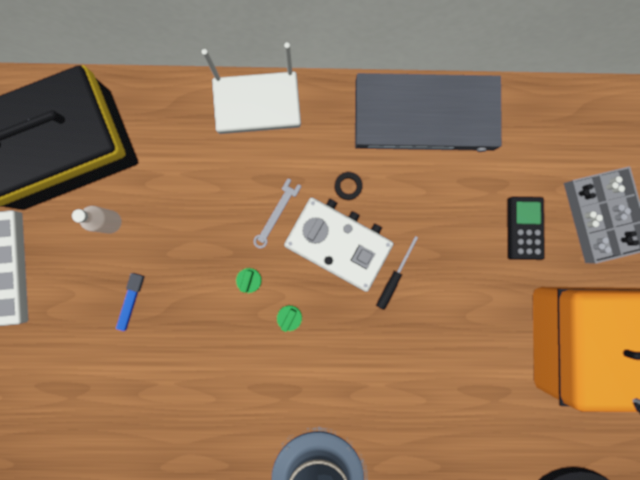

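View pics/side0.png

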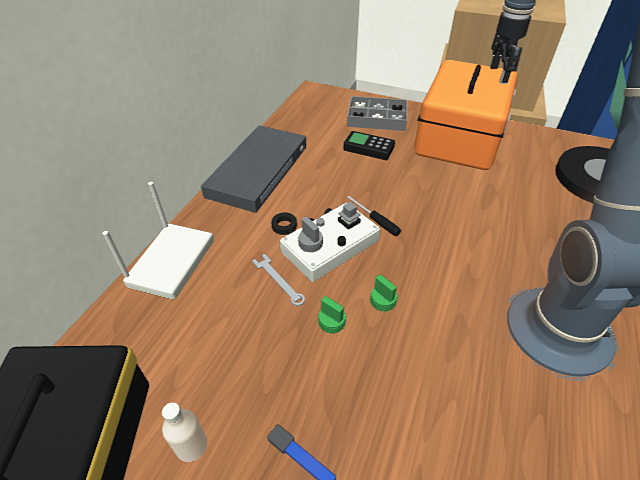

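The top view shows the box centred near (339,243), with the grey cap at (316,230), the plug at (363,257) and the stub at (328,260). The side view agrees, and the green caps standing apart are decoys.

```bash
cat > h.py <<'E'
import numpy as np,cv2
def ray(f,u,v,z):
    R,t=np.array(f["R"]),np.array(f["t"]);c=-R.T@t
    d=R.T@np.array([(u-f["cx"])/f["fx"],(v-f["cy"])/f["fy"],1.]);return c+d*(z-c[2])/d[2]
def boxpose(f,near):
    """near: world xy guess; box from its white top face at z=.05"""
    im=np.array(f["image"]);hsv=cv2.cvtColor(im,cv2.COLOR_RGB2HSV)
    m=((hsv[...,1]<40)&(hsv[...,2]>185)).astype(np.uint8)
    best=None
    for c in cv2.findContours(m,cv2.RETR_EXTERNAL,cv2.CHAIN_APPROX_NONE)[0]:
        if cv2.contourArea(c)<1000: continue
        P=np.array([ray(f,u,v,.05)[:2] for u,v in c[:,0]],np.float32)
        (x,y),(w,h),a=cv2.minAreaRect(P*1000)
        d=np.hypot(x/1000-near[0],y/1000-near[1])
        if best is None or d<best[0]: best=(d,x/1000,y/1000,w,h,a,P)
    _,x,y,w,h,a,P=best
    yaw=np.deg2rad(a if h>w else a-90)  # box x = short side
    yaw=(yaw+np.pi/2)%np.pi-np.pi/2
    return np.array([x,y]),yaw,(w,h)
E
cat > a.py <<'E'
from h import *
from plant import robot
f=dict(np.load("top0.npz"))
g=ray(f,339,243,.05)[:2]
p,yaw,wh=boxpose(f,g);print(g,p,np.degrees(yaw),wh)
print("side plug",ray(dict(np.load("side0.npz")),349,207,.104), "top plug",ray(f,362.5,256.5,.104))
c,s=np.cos(yaw),np.sin(yaw);B=np.array([[c,-s],[s,c]])
print("plug",p+B@[0,-.06],"port",p+B@[0,.062])
for k in (yaw,yaw+np.pi):
  for d in(-62,0,62):
    q=robot.inverse_kinematics([*(p+B@[0,.062]),.12],[np.pi,0,k+np.radians(d)]);print(k,d,q)
E
python3 a.py
```

```text
[ 0.54334497 -0.04121742] [ 0.54138428 -0.03891144] -28.374412536621094 (216.50889587402344, 126.60401153564453)
side plug [ 0.51310609 -0.08818264  0.104     ] top plug [ 0.51262046 -0.08878995  0.104     ]
plug [ 0.5128704  -0.09170309] port [0.57084862 0.01563994]
-0.4952269220831942 -62 [ 0.7102642   0.70148121 -1.17767173  1.83323265  0.72445619  1.11861098
  2.40293035]
-0.4952269220831942 0 [ 0.13055195  0.41394776 -0.29815709  1.86408176  0.15318592  0.88570418
 -2.30712645]
-0.4952269220831942 62 [ 0.26674209  0.43980602 -0.47769443  1.85608937  0.25148569  0.90526787
 -1.31257506]
2.6463657315065987 -62 [ 0.37733412  0.47155135 -0.62889783  1.84985072  0.34009156  0.9291295
 -0.41289721]
2.6463657315065987 0 [ 0.47537639  0.51114364 -0.76994256  1.84457579  0.42884064  0.95948974
  0.59236326]
2.6463657315065987 62 [ 0.7102642   0.70148121 -1.17767173  1.83323265  0.72445619  1.11861098
  1.42554597]
```

```bash
cat > b.py <<'E'
from h import *
from plant import robot
yaw=np.radians(-28.37)
robot.grip(0.0,40)
robot.goto([.52,-.04,.36],[np.pi,0,yaw+np.pi])
robot.sleep(.3)
f=robot.grab_frame("wrist");cv2.imwrite("pics/w1.png",np.array(f["image"])[:,:,::-1]);np.savez("w1.npz",**f)
print(boxpose(f,[.541,-.039]),-np.array(f["R"]).T@f["t"],robot.sense()["t"],robot.sense()["joint_pos"],robot.sense()["tcp_pos"])
E
python3 b.py
```

```text
(array([ 0.54154791, -0.04131101]), np.float64(-0.49437497685047793), (213.98361206054688, 125.73199462890625)) [ 0.44826508 -0.00156301  0.52352762] 3.5333 [ 0.65412505  0.18464908 -0.76428776  1.63828185  0.1299056   1.37103104
  0.94778298] [ 0.52002156 -0.04018064  0.35993594]
```

View pics/w1.png

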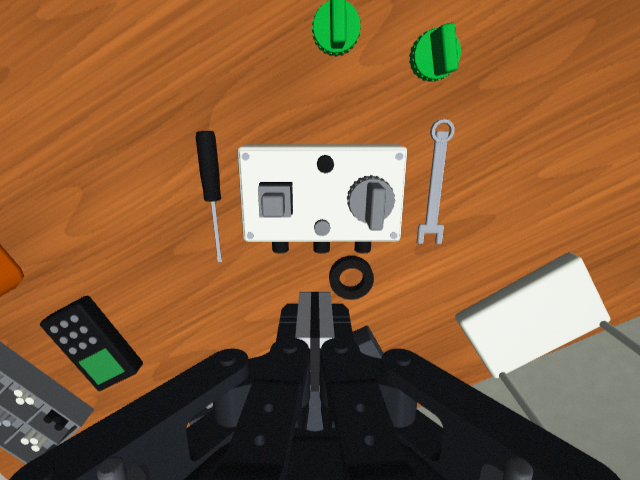

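The wrist view shows the plug top near (273,204), the cap wing near (377,205) and the stub at (325,163). I'll enlarge the box to get exact pixels.

Run:
```python
import cv2
i=cv2.imread("pics/w1.png")[140:250,235:415]
cv2.imwrite("pics/w1c.png",cv2.resize(i,None,fx=4,fy=4,interpolation=cv2.INTER_CUBIC))
```

```text
(no output)
```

View pics/w1c.png

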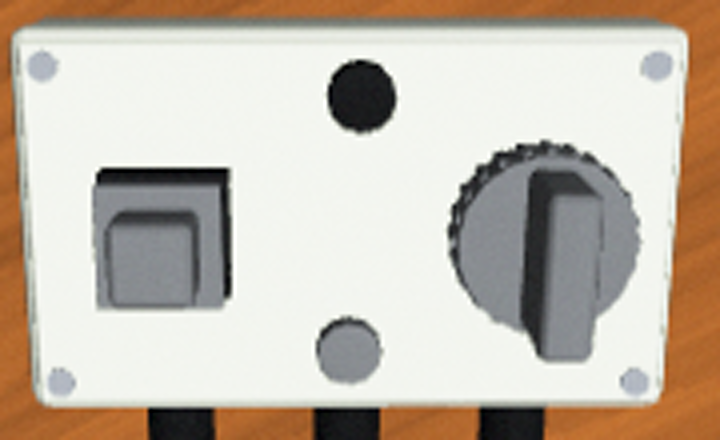

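In the crop, the plug top is centred at about (151,263) and the wing top at about (572,277), with the wing running from (578,195) to (566,359).

```bash
cat > c.py <<'E'
from h import *
f=dict(np.load("w1.npz"))
P=lambda u,v,z:ray(f,235+u/4,140+v/4,z)[:2]
b,yaw=np.array([.5415,-.0405]),-.4945
B=np.array([[np.cos(yaw),-np.sin(yaw)],[np.sin(yaw),np.cos(yaw)]])
plug=P(151,263,.104);cap=P(572,277,.121);w=P(565.5,359,.121)-P(578,195,.121)
print("plug",plug,b+B@[0,-.06],"cap",cap,b+B@[0,.062],"wing yaw",np.degrees(np.arctan2(w[1],w[0])),np.linalg.norm(w))
E
python3 c.py
```

```text
plug [ 0.51383543 -0.09319967] [ 0.5130245  -0.09331237] cap [0.57133458 0.0135207 ] [0.57092468 0.01407278] wing yaw -29.428609873808707 0.047824479072523546
```

```bash
cat > d.py <<'E'
from h import *
from plant import robot
o=[np.pi,0,-.4945+np.pi]; x,y=.5134,-.0932
robot.goto([x,y,.145],o)
print(robot.move_straight([x,y,.095],vel=.03,contact_N=30))
s=robot.sense();print(s["t"],s["tcp_pos"],s["wrist_force"])
robot.sleep(.4)
s=robot.sense();print(s["t"],s["tcp_pos"],s["wrist_force"])
robot.move_straight([x,y,.16],vel=.15)
f=robot.grab_frame("side");cv2.imwrite("pics/s2.png",cv2.resize(np.array(f["image"])[160:300,240:420,::-1],None,fx=4,fy=4))
E
python3 d.py
```

```text
False
6.2417 [ 0.51350853 -0.0932253   0.09514942] [0.57134574 0.41508669 0.89276232]
6.6417 [ 0.51341491 -0.09320263  0.09501695] [ 0.00684165 -0.58361645  1.05425033]
```

View pics/s2.png

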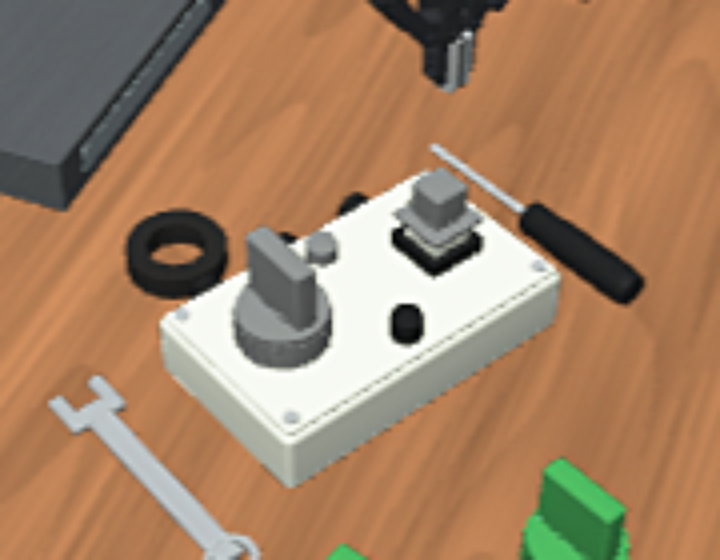

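The crop shows the plug still standing proud, so the fingers never touched it. The fingertips are at about (450,85) in the crop. I'll check the tool geometry.

Run:
```python
from h import *
from plant import robot
s=robot.sense();print(s["opening"],s["tcp_pos"],s["tcp_rot"],robot.nose_length,s["wrist_force"])
for n,cr in(("side0",(240,160)),("w1",(235,140))):
    f=dict(np.load(n+".npz"))
    for X in([*s["tcp_pos"][:2],.16],[*s["tcp_pos"][:2],.149],[*s["tcp_pos"][:2],.104]):
        c=f["R"]@np.array(X)+f["t"];u=np.array([f["fx"]*c[0]/c[2]+f["cx"],f["fy"]*c[1]/c[2]+f["cy"]]);print(n,X,(u-cr)*4)
f=robot.grab_frame("wrist");cv2.imwrite("pics/w3.png",np.array(f["image"])[:,:,::-1])
```

```text
-0.0024678153117563524 [ 0.51248467 -0.09333251  0.15900645] [-3.14080718e+00 -1.77610853e-03  2.64692284e+00] 0.011 [0.09681743 0.51015809 0.09298347]
side0 [np.float64(0.512484666932004), np.float64(-0.09333251118740554), 0.16] [444.13872758 110.49907689]
side0 [np.float64(0.512484666932004), np.float64(-0.09333251118740554), 0.149] [443.27704343 125.18906868]
side0 [np.float64(0.512484666932004), np.float64(-0.09333251118740554), 0.104] [439.88568398 183.00496623]
w1 [np.float64(0.512484666932004), np.float64(-0.09333251118740554), 0.16] [124.18226801 309.83250723]
w1 [np.float64(0.512484666932004), np.float64(-0.09333251118740554), 0.149] [129.43908508 298.80487041]
w1 [np.float64(0.512484666932004), np.float64(-0.09333251118740554), 0.104] [148.28604971 259.26811689]
```

View pics/w3.png

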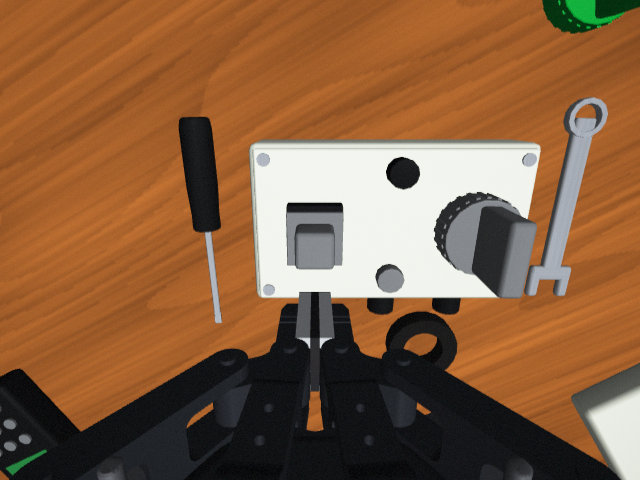

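The wrist view shows the plug top at (315,247), still untouched, and the fingertips at (315,293). I'll read the depth there to locate the real fingertips.

Run:
```python
from h import *
from plant import robot
def pt(f,u,v):
    d=float(np.array(f["range_z"])[v,u]);c=np.array([(u-f["cx"])/f["fx"],(v-f["cy"])/f["fy"],1])*d
    return d,np.array(f["R"]).T@(c-f["t"])
s=robot.sense();print(s["tcp_pos"])
f=robot.grab_frame("wrist")
for p in((306,296),(325,296),(306,320),(315,250)):print("w",p,pt(f,*p))
g=robot.grab_frame("side")
for p in((354,181),(351,180),(355,175),(349,209)):print("s",p,pt(g,*p))
```

```text
[ 0.5123908  -0.09329247  0.15878227]
w (306, 296) (0.14943300187587738, array([ 0.50079974, -0.09102198,  0.18836999]))
w (325, 296) (0.15023188292980194, array([ 0.5048253 , -0.08432684,  0.18763952]))
w (306, 320) (0.1322447955608368, array([ 0.50118715, -0.09074338,  0.20655052]))
w (315, 250) (0.23366187512874603, array([ 0.51264048, -0.09322475,  0.10342004]))
s (354, 181) (0.9934238195419312, array([ 0.50429402, -0.08677549,  0.1866565 ]))
s (351, 180) (0.9905171990394592, array([ 0.51048915, -0.08349105,  0.19004534]))
s (355, 175) (0.9840360283851624, array([ 0.50367548, -0.0894267 ,  0.20189537]))
s (349, 209) (1.0517923831939697, array([ 0.51083936, -0.08201567,  0.10343595]))
```

The real fingertips sit about 25 mm behind where the tool frame puts them: at roughly z 0.185 with the TCP at 0.159. I'll go down further under contact sensing, which will also calibrate the offset.

```bash
cat > d2.py <<'E'
from h import *
from plant import robot
o=[np.pi,0,-.4945+np.pi]; x,y=.5134,-.0932
def st(): s=robot.sense();print(round(s["t"],2),s["tcp_pos"].round(4),s["wrist_force"].round(1))
robot.move_straight([x,y,.10],vel=.1)
print(robot.move_straight([x,y,.06],vel=.03,contact_N=3));st()
print(robot.move_straight([x,y,.045],vel=.02,contact_N=30));st()
robot.sleep(.4);st()
robot.move_straight([x,y,.16],vel=.15)
f=robot.grab_frame("side");cv2.imwrite("pics/s4.png",cv2.resize(np.array(f["image"])[160:300,240:420,::-1],None,fx=4,fy=4))
g=robot.grab_frame("wrist");v=np.array(g["range_z"]);c=np.array([(315-g["cx"])/g["fx"],(252-g["cy"])/g["fy"],1])*v[252,315];print((np.array(g["R"]).T@(c-g["t"])))
E
python3 d2.py
```

```text
True
8.93 [ 0.5129 -0.0932  0.0799] [ 0.2 -0.4  0.2]
True
9.76 [ 0.5129 -0.0933  0.0701] [-2.7 -0.1  7.1]
10.16 [ 0.5128 -0.0933  0.0701] [-2.7  0.7  7.9]
[ 0.51781441 -0.09617103  0.09110166]
```

The plug is home: its top now reads about 0.091 m against 0.103 before. The fingertips are really at TCP z + 22 mm, so I'll use that to grasp the wing.

```bash
cat > e.py <<'E'
from h import *
from plant import robot
x,y=.5712,.0138; yaw=np.radians(-28.9)+np.pi;o=[np.pi,0,yaw]
def st(): s=robot.sense();print(round(s["t"],2),s["tcp_pos"].round(4),s["tcp_rot"].round(3),s["wrist_force"].round(1),s["torque"].round(2),round(s["opening"],3),s["gripper_force"])
robot.grip(.6,50)
robot.goto([x,y,.13],o)
print(robot.move_straight([x,y,.063],vel=.06,contact_N=6));st()
robot.grip(0.,50);st()
f=robot.grab_frame("wrist");cv2.imwrite("pics/w5.png",np.array(f["image"])[:,:,::-1])
print(robot.sense()["joint_pos"].round(2))
E
python3 e.py
```

```text
False
13.38 [0.5716 0.0139 0.0634] [3.141e+00 1.000e-03 2.637e+00] [0.5 0.8 0.2] [-0.04 -0.01  0.02] 0.602 0.0
13.79 [0.5714 0.0136 0.0634] [-3.141  0.     2.637] [ 0.2 -0.2  3. ] [-0.16  0.19  0.04] 0.177 48.98218095302582
[ 0.38  0.55 -0.64  1.89  0.44  0.84  0.58]
```

View pics/w5.png

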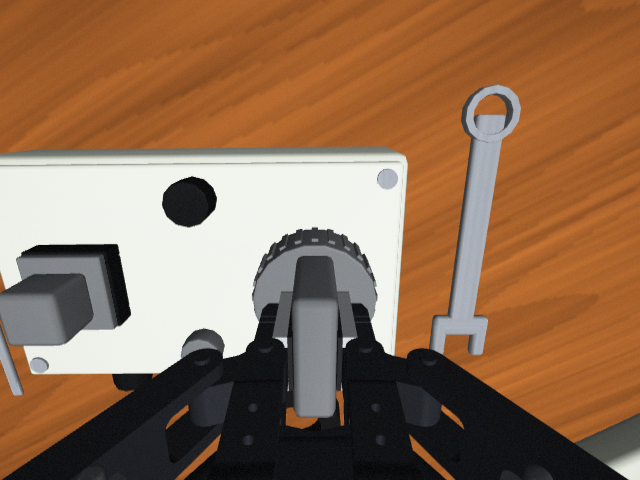

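The wing, at about (315,340), sits between the pads, and the opening of 0.177 (15 mm) matches its thickness. Next I'll test gently both ways while watching the torque.

```bash
cat > g.py <<'E'
from h import *
from plant import robot
x,y,z=.5712,.0138,.0634; y0=np.radians(-28.9)+np.pi
def turn(d):
    robot.goto([x,y,z],[np.pi,0,y0+np.radians(d)]); s=robot.sense()
    print(d,round(s["t"],2),s["tcp_pos"].round(4),s["tcp_rot"][2].round(3),"Tz",s["torque"].round(2),s["wrist_force"].round(1),round(s["opening"],3)); return s["torque"][2]
T0=robot.sense()["torque"][2]
for sg in(1,-1):
    for d in(3,6,9,12):
        if abs(turn(sg*d)-T0)>.6: print("stop",sg);break
    else: print("free",sg);break
    turn(0)
E
python3 g.py
```

```text
3 14.09 [0.5712 0.0135 0.0634] 2.688 Tz [-0.26  0.08  0.05] [-0.7 -1.4  1.6] 0.179
6 14.34 [0.5713 0.0136 0.0634] 2.74 Tz [-0.24  0.06  0.06] [-0.4 -1.6  0.9] 0.181
9 14.59 [0.5713 0.0136 0.0634] 2.792 Tz [-0.3  -0.08  0.05] [ 0.1 -1.7  0.6] 0.183
12 14.84 [0.5713 0.0137 0.0634] 2.844 Tz [-0.37 -0.11  0.07] [-0.1 -2.2  0.6] 0.179
free 1
```

```bash
sed -i '/^T0/,$d' g.py
cat > g2.py <<'E'
from g import *
T0=.05
for d in(18,24,30,36,42,47,51,54,56):
    if abs(turn(d)-T0)>.9: print("stop");break
robot.sleep(.2)
f=robot.grab_frame("wrist");cv2.imwrite("pics/w6.png",np.array(f["image"])[:,:,::-1])
print(robot.sense()["joint_pos"].round(2))
E
python3 g2.py
```

```text
18 15.09 [0.5711 0.014  0.0634] 2.948 Tz [-0.24  0.1   0.06] [ 0.4 -0.  -0.4] 0.183
24 15.34 [0.5711 0.0136 0.0634] 3.052 Tz [-0.35  0.14  0.01] [-0.8 -0.8  1.4] 0.177
30 15.59 [0.5713 0.0133 0.0634] -3.127 Tz [-0.56  0.04  0.01] [-0.2 -2.2  2.1] 0.181
36 15.84 [0.5715 0.0132 0.0634] -3.023 Tz [-0.75 -0.03  0.11] [ 0.2 -3.4  0.6] 0.183
42 16.09 [0.5714 0.0131 0.0634] -2.918 Tz [-1.01 -0.08  0.13] [ 0.2 -4.1  1.8] 0.183
47 16.34 [0.5713 0.0131 0.0634] -2.83 Tz [-1.2  -0.07  0.15] [-0.4 -3.9  1.7] 0.181
51 16.59 [0.5712 0.0133 0.0634] -2.76 Tz [-1.25  0.03  0.12] [ 0.  -5.7  1.7] 0.182
54 16.84 [0.571  0.0135 0.0634] -2.707 Tz [-1.14  0.18  0.09] [ 0.2 -5.5  2.3] 0.174
56 17.09 [0.5708 0.0136 0.0634] -2.672 Tz [-1.24  0.26  0.03] [-0.8 -5.6  3.7] 0.177
[ 0.53  0.64 -0.87  1.88  0.61  0.91  1.41]
```

View pics/w6.png

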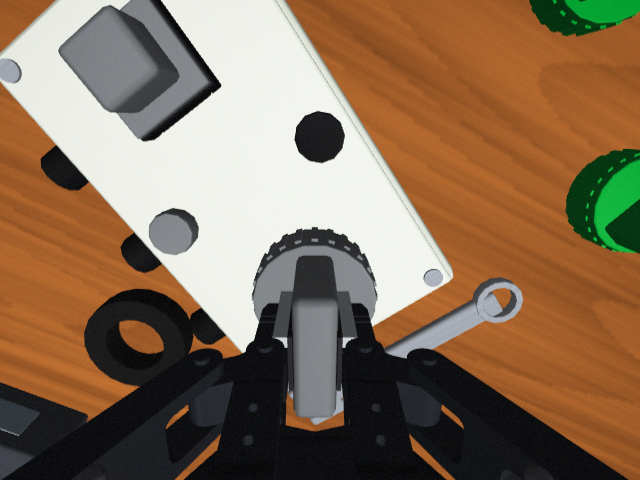

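The cap turned with the gripper: the wing at (315,340) is still aligned with the jaws and the box now appears rotated about 55°. I'll lift gently, watching the force.

```bash
cat > l.py <<'E'
from g import *
def st(): s=robot.sense();print(round(s["t"],2),s["tcp_pos"].round(4),s["wrist_force"].round(1),s["torque"].round(2),round(s["opening"],3),s["gripper_force"])
robot.grip(0.,70)
hit=robot.move_straight([x,y,z+.026],vel=.03,contact_N=20);print(hit);st()
if not hit:
    robot.move_straight([x,y,z+.10],vel=.08);robot.sleep(.6);st()
f=robot.grab_frame("side");cv2.imwrite("pics/s7.png",cv2.resize(np.array(f["image"])[130:280,230:420,::-1],None,fx=4,fy=4))
E
python3 l.py
```

```text
False
18.57 [0.5711 0.0138 0.0893] [ 1.2  0.1 -1.4] [-0.04 -0.01 -0.  ] 0.178 68.46189737319946
20.25 [0.5712 0.0138 0.1634] [-0.5  0.2 -1.6] [ 0.05 -0.01  0.01] 0.175 68.46499800682068
```

View pics/s7.png

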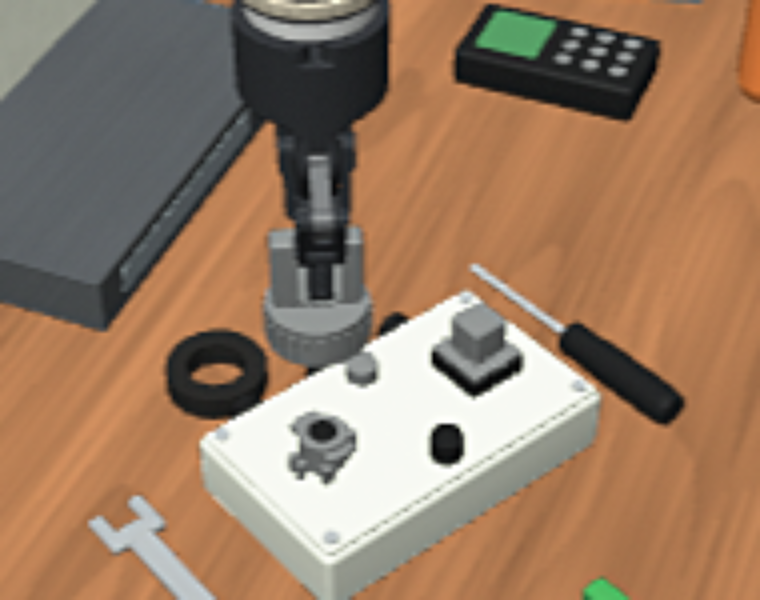

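The cap is held upright about 10 cm above the bare port at (322,440) in the crop. The plug at (478,350) is home with its flange on the frame, and the other objects are where they were.

```bash
python3 -c "
from plant import robot
print(robot.close_job())"
```

```text
the job is handed in; nothing more can be done
None
```

The job is handed in at about 20 s (no verdict came back): the plug is pressed home, and the cap turned freely the first way tried (so the other way was never tested), lifted off and is held upright and still about 10 cm above its port.

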